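Garlic into the small oven

ROBOT

A 7-joint arm with a two-finger parallel gripper is mounted at the origin on a cart in front of the work surface, level with it; the furniture and walls round the work are solid. World frame = base frame: x ahead of the robot, y to its left, z up, the work surface at z = 0. Lengths are in m, angles in rad, forces in N, time in s.
With the tool pointing down it reaches from about 0.4 to 0.85 m from the base axis. Payload 4.5 kg.
Tool frame: the origin (TCP) lies where the fingers leave the gripper's body, on its centre line; the fingertips stand 64 mm ahead of it and the grasp point (between the pads) lies 45 mm ahead of it; z points along the fingers, y is the line along which they close (so a half turn about z gives the same grasp; the last joint's range is limited). The gripper opens to 88 mm and grips with 3 to 60 N. Pads are 18 mm wide; open, the fingers measure 123 mm over their backs; the gripper's body (75 mm by 187 mm) begins 45 mm behind the grasp point.
Start: joints at [-1.104, 0.689, -0.195, 1.565, 0.157, 0.902, -0.215], TCP at [0.262, 0.567, 0.303] pointing down, gripper open.
Joint ranges: [-3.01, 3.01], [-0.46, 2.08], [-1.47, 1.51], [0.13, 2.56], [-1, 4.14], [0.04, 2.09], [-2.66, 2.66]. Speed limits (rad/s): [2.57, 2.57, 3.14, 3.14, 3.14, 3.14, 3.14].

INTERFACE

Orientations are given as a unit quaternion [x, y, z, w].
In Python, from plant import r gives the robot as it stands.
- The arm moves only by the tool play_rows, never from a script. Its arguments are lists of equal length, an entry for each row: "translation": the shift along the tool's x, y, z in m, a list of three; "delta_rot": the turn, a rotation vector about the tool's x, y, z in degrees, a list of three; "grip": the opening, from -1 (shut) to 1 (fully open). In form: {"translation": [[x, y, z], ...], "delta_rot": [[rx, ry, rz], ...], "grip": [grip, ...]}. A call has 1 to 20 rows; each row shifts and turns the commanded pose from where the row before left it, along the tool's axes as they then stand; what a row does not reach is not made up. A row lasts 1/8 s, in which the tool goes at most 62.5 mm and 10.7 degrees, less where a joint would pass 70% of its speed; a pose out of reach is approached as far as the arm can. A call with a gripper value outside its range is refused whole. The fingers move at their own pace and stop on an object; "squeeze" is the grip in N (left out, the last holds). Time passes only in rows, so rows that do not move let the fingers close. It gives the time, the measured TCP pose, the force, the opening and the grip force at its end, in the units of the state.
- r.get_state(): the state, without advancing time (a new reading comes with each control period).
- r.snapshot(name): name is "scene" or "top" or "wrist"; returns the picture (420x560x3 uint8, blue, green, red); there is no depth.
- r.get_calibration(name): a dict with "intrinsics" (3x3 intrinsics, pixels), "eye" and "rotation" of the camera in the world. Camera axes: x right, y up, looking along -z (the intrinsics and any distortion apply to the point x, -y, -z); pixel columns grow to the right and rows downward; lengths in m; the calibration is good to about 2 mm. A picture is of the moment at which its call begins: read the wrist's pose just before it. get_calibration takes no time and is no camera call; for the wrist camera it gives the pose at the moment of the call.
- r.finish_job(): hands the job in; it is judged then, once.
Trained networks look in the newest picture that a camera, given by its name, has taken for a name from the list of things; names that differ only in an ending like _2 or _b are one class to them, and where a whole thing is asked for, a point or a joint stands for the part that bears it (a point fixed in the world has none). Each returns a list of dicts, best first, with "confidence" (0 to 1); they miss things now and then, are a little off and sometimes report something else, mostly with a low value. They report only what shows in the picture. A call takes as long as a camera call.
- r.look_for(camera, target): "point" ([x, y, z] in m, in world coordinates, good to about 4 mm: the middle of the surface that is visible of it).
- r.silhouettes(camera, target): "pixels" (420x560 bool, what is visible of it).
The state is a dict: "clock": time; "q": joint angles; "qd": joint speeds; "joint_torque": joint torques, N m; "tool_pos": TCP position; "eef_rot": TCP orientation; "contact_force": force on the tool from outside, world axes, zero at the start; "moment": the same for the moment, N m; "opening": opening from 0.0 (shut) to 1.0 (fully open); "finger_force": force on a finger pad.
Only numpy, scipy, OpenCV 4.12 (cv2) and the standard library are available. Lean on these libraries where they do the work, as an engineer would, in place of code of your own. Each camera call takes 0.05 s, during which the arm holds its last target. There are 200 camera calls.

TASK

Put the dish of garlic in the small oven: first move aside the jar that stands where the oven door comes down, then lower the door fully by its bar so that the rack rides out, set the dish down on the rack, and raise the door until it is fully shut. The porcelain is thin and chips easily, so hold it with the lightest grip, set it down softly and keep it level; never bang the door or push it against a jar, and leave every jar standing upright on the worktop.

Things in the scene. Friction and masses are not known exactly. Their poses are not given: they have to be found in the camera images.
- oven: small steel oven on a 25 mm wooden board, 200 mm wide, 200 deep (board 225), top 220 mm above the worktop; fixed in the middle of the worktop, its door facing the robot's right (about -y). Origin: centre of the board's underside; its x points from the door to the back, y along its width, z up; the front face lies at own x = -0.100. The two knobs under the door are not needed
- oven_door (a joint): drop-down glass door hinged along its lower edge: 0 shut (upright), 1.571 fully open (level); 192 mm wide, 132 high, 14 thick. Damped hinge: let go, it stays when near upright and sinks slowly when well open. Side links couple the rack to it: opening brings the rack 125 mm out, shutting takes it back in
- door_handle (a point): middle of the door's round handle bar (10 mm thick, 150 mm long, parallel to oven y). It lies 190 mm up the door from the hinge line and 18 mm in front of it, 58 mm past the door's free edge: 273 mm above the worktop when shut, 65 mm when open. Pinch it from above in either position, one finger on each side; it turns in the grip as the door swings
- door_hinge (a point): middle of the door's hinge line, fixed to the oven: own x = -0.104, 83 mm above the worktop; axes as the oven's
- rack_mid (a point): centre of the wire rack's top (141 mm above the worktop), axes as the oven's; rack 160 mm deep (x), 154 wide, 12 mm stop at the back, no lip in front; its wires give 1 mm per 4 N. Door open, its front edge is 112 mm in front of the oven's face: set the dish there, centre about 64 mm in front of the face, best with its long side along oven x. Room above it inside: 72 mm high, 150 wide
- dish: thin white porcelain dish with round ends, 94 mm long (its y), 66 wide (its x, upright sides), 44 high, wall 3, 0.19 to 0.3 kg; the garlic bulb in it reaches 60 mm up. Origin: centre of its underside. Grip it across its width at the middle; it cracks if both fingers together press it with over 80 N (a 20 N grip holds it), set against oven or rack with over 25 N, or tilted over 0.35 rad
- garlic_mid (a point): middle of the garlic bulb (about 56 mm across), loose in the dish
- honey_jar: honey jar with a round red lid, 58 x 62 mm, 86 high, about 0.36 kg. Origin: centre of its underside. One of the three jars stands before the oven in the way of the door; which one changes. Room to put it down is on the left of the oven (y over 0.1), where the dish, another jar and a lime also stand
- salt_shaker: glass salt shaker with a grey domed cap, 44 mm diameter, 90 mm high, 0.1 kg. Origin: centre of its underside
- spice_jar: slim spice jar with a black cap, 41 mm diameter, 105 mm high, 0.11 kg. Origin: centre of its underside
- lime: lime, 57 x 46 x 45 mm high, fixed bystander near the front edge. Origin: centre of its underside
- plaid_bag: tall checked bag (350 mm high), fixed, behind the work: its front runs from x = 0.55 at y = 0.05 to x = 0.58 at y = -0.24
- lunch_bag: dark lunch bag (165 mm high), fixed: its front runs from x = 0.56 at y = 0.14 to x = 0.53 at y = 0.31 to 0.41
- bread_basket: oval bread basket (85 mm high), fixed, at the left: x 0.38 to 0.68, y 0.40 to 0.60. The worktop's front edge is at x = 0.35

How it is judged:
By the outcome, as a careful person would: the job done as asked, in the order asked, and still so for the second after the job is handed in, with the robot touching nothing.
It also fails if it takes over 72 s, if anything falls off the work surface, if the arm or the gripper's body presses on something with over 40 N, if the wrist force passes 120 N, or if a joint passes its speed limit or range.

## Working session

There is one attempt and no reset: what is moved stays moved. The work goes in short steps, Python scripts to look and compute and a tool call to move; the robot and the scene stay as the last step left them, time stands still between calls to the robot, and variables do not carry over. Pictures are saved under pics/ and viewed, at most 10 in all, crops included, and the job is handed in when it is done.

Besides the shell and the picture viewer there is one more tool, called after "Emit:" as a command line: name --argument value ..., lists and objects as JSON in quotes. play_rows: Moves the arm, as the interface text tells. Its arguments: {"type":"object","properties":{"translation":{"type":"array","items":{"type":"array","items":{"type":"number"}}},"delta_rot":{"type":"array","items":{"type":"array","items":{"type":"number"}}},"grip":{"type":"array","items":{"type":"number"}},"squeeze":{"type":"number"}},"required":["translation","delta_rot","grip"]}

```bash
mkdir -p pics; ls; cat > h.py <<'E'
from plant import r
import numpy as np, cv2
from scipy.spatial.transform import Rotation as R
def st():
    s=r.get_state(); print('t',round(s['clock'],2),'p',np.round(s['tool_pos'],4),'rot',np.round(R.from_quat(s['eef_rot']).as_matrix(),3).tolist(),'F',np.round(s['contact_force'],1),'op',round(s['opening'],3),'ff',s['finger_force'],'q',np.round(s['q'],2)); return s
def look(cam,names):
    for n in names:
        for d in r.look_for(cam,n)[:3]: print(cam,n,np.round(d['point'],4),round(d['confidence'],2))
def ray(cam,uv,z):
    c=r.get_calibration(cam); K=np.array(c['intrinsics']); Rm=np.array(c['rotation']); e=np.array(c['eye'])
    d=np.linalg.inv(K)@np.array([uv[0],uv[1],1]); d=Rm@np.array([d[0],-d[1],-d[2]]); return e+d*(z-e[2])/d[2]
E
python3 - <<'E'
from h import *
st()
for c in ['scene','top']:
    im=r.snapshot(c); cv2.imwrite(f'pics/{c}0.png',im)
    cal=r.get_calibration(c); print(c,np.round(cal['eye'],3),np.round(cal['rotation'],2).tolist(),cal.keys())
    look(c,['oven','door_handle','dish','garlic_mid','honey_jar','salt_shaker','spice_jar','lime'])
E
```

```text
pics
t 0.0 p [0.262  0.5669 0.3019] rot [[-0.908, 0.419, -0.001], [0.419, 0.908, -0.002], [-0.0, -0.002, -1.0]] F [-0.4  0.3 -0.1] op 1.0 ff 0.0 q [-1.1   0.69 -0.19  1.57  0.16  0.9  -0.22]
scene [-0.087 -0.007  1.324] [0.18, -0.16, -0.62, 0.75] dict_keys(['intrinsics', 'eye', 'rotation'])
scene oven [ 0.4126 -0.0585  0.2207] 0.76
scene door_handle [ 0.431  -0.1594  0.2158] 0.87
scene dish [0.4668 0.1903 0.0304] 0.66
scene dish [0.4483 0.1884 0.0384] 0.16
scene garlic_mid [0.4495 0.189  0.0378] 0.48
scene garlic_mid [ 0.5996 -0.3027  0.0785] 0.48
scene garlic_mid [ 0.4355 -0.1629  0.2134] 0.31
scene honey_jar [ 0.5985 -0.3041  0.0816] 0.65
scene salt_shaker [ 0.4799 -0.2737  0.0754] 0.74
scene spice_jar [0.4057 0.3514 0.0933] 0.92
scene lime [0.3887 0.1163 0.0356] 0.8
top [-0.277  0.336  1.208] [-0.19, 0.26, 0.76, -0.56] dict_keys(['intrinsics', 'eye', 'rotation'])
top oven [ 0.4263 -0.0844  0.2213] 0.98
top door_handle [ 0.425  -0.1654  0.2162] 0.59
top dish [0.454  0.1875 0.0282] 0.72
top garlic_mid [0.4481 0.1866 0.0447] 0.64
top garlic_mid [ 0.431  -0.0851  0.2186] 0.17
top honey_jar [ 0.5991 -0.2994  0.0669] 0.68
top spice_jar [0.4045 0.3609 0.0862] 0.73
top spice_jar [ 0.4299 -0.0814  0.2204] 0.51
top lime [0.3911 0.1181 0.0406] 0.67
```

View pics.

```bash
sed -i "s/Rm=np.array(c\['rotation'\])/Rm=R.from_quat(c['rotation']).as_matrix()/" h.py; python3 -c "
import cv2;a=cv2.imread('pics/scene0.png');b=cv2.imread('pics/top0.png')
cv2.imwrite('pics/a.png',cv2.resize(a,(800,600)));cv2.imwrite('pics/b.png',cv2.resize(b,(800,600)))"
```

```text
(no output)
```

View pics/a.png

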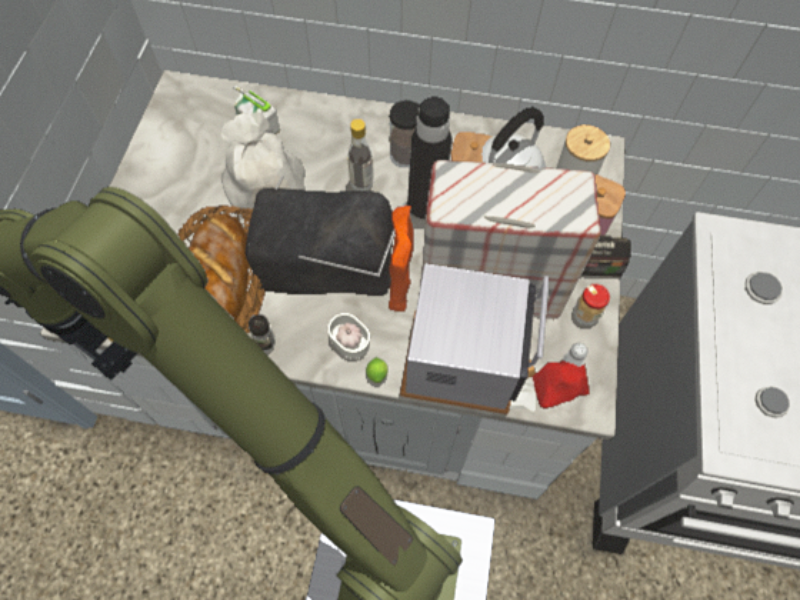

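View pics/b.png

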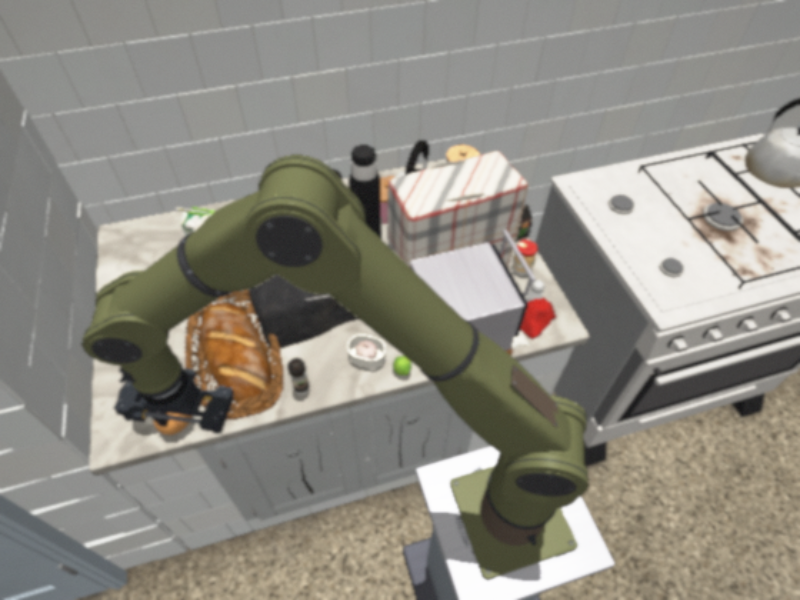

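```bash
python3 - <<'E'
from h import *
a=cv2.imread('pics/scene0.png')[165:305,270:450]
cv2.imwrite('pics/c.png',cv2.resize(a,(771,600),interpolation=cv2.INTER_CUBIC))
def mid(m):
    ys,xs=np.nonzero(m); return xs.mean(),ys.mean(),len(xs),xs.min(),xs.max(),ys.min(),ys.max()
r.snapshot('scene')
for n in ['oven','door_handle','dish','honey_jar','salt_shaker','spice_jar']:
    d=r.silhouettes('scene',n)
    if d: print(n,d[0]['confidence'],np.round(mid(d[0]['pixels']),1)); cv2.imwrite(f'pics/m_{n}.png',d[0]['pixels'].astype(np.uint8)*255)
s=.7
for uv,z in [((425,268),.22),((530,272),.22),((522,378),.22),((410,368),.22),((546,276),.273),((541,362),.273),((592,303),.0),((590,368),0.02),((560,382),.02),((535,385),0.02)]:
    print(uv,z,np.round(ray('scene',(uv[0]*s,uv[1]*s),z),3))
E
```

```text
oven 0.71 [ 330.5  236.3 8085.   280.   383.   185.   288. ]
door_handle 0.55 [372.6 232.1 717.  358.  383.  194.  279. ]
dish 0.78 [243.9 234.1 413.  230.  258.  219.  249. ]
honey_jar 0.85 [413.8 212.3 526.  402.  426.  198.  226. ]
salt_shaker 0.6 [403.4 247.1 190.  395.  411.  239.  254. ]
spice_jar 0.69 [183.3 232.2 361.  174.  192.  219.  246. ]
(425, 268) 0.22 [0.538 0.048 0.22 ]
(530, 272) 0.22 [ 0.566 -0.149  0.22 ]
(522, 378) 0.22 [ 0.352 -0.154  0.22 ]
(410, 368) 0.22 [0.335 0.041 0.22 ]
(546, 276) 0.273 [ 0.532 -0.171  0.273]
(541, 362) 0.273 [ 0.365 -0.176  0.273]
(592, 303) 0.0 [ 0.643 -0.32   0.   ]
(590, 368) 0.02 [ 0.479 -0.318  0.02 ]
(560, 382) 0.02 [ 0.437 -0.259  0.02 ]
(535, 385) 0.02 [ 0.421 -0.209  0.02 ]
```

View pics/c.png

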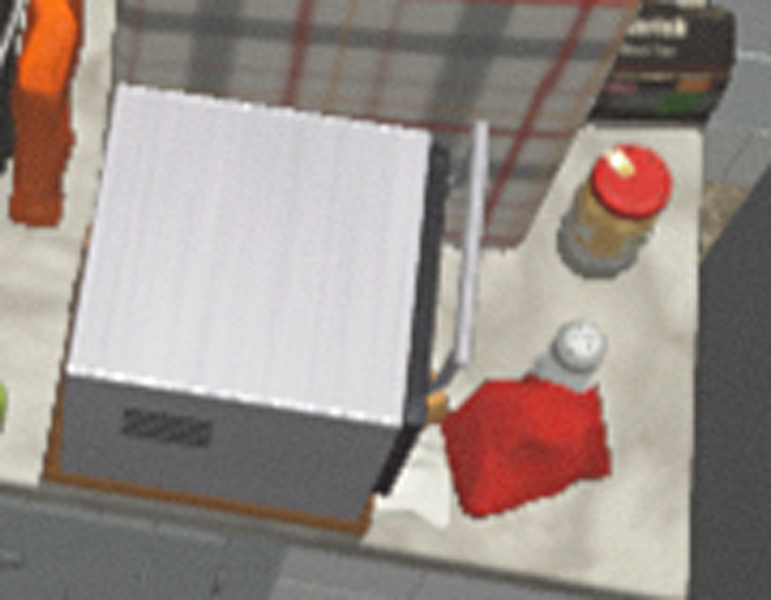

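```bash
python3 - <<'E'
from h import *
f=lambda u,v:(270+u/4.283,165+v/4.286)
P=[ray('scene',f(u,v),.22)[:2] for u,v in [(118,88),(432,130),(402,422),(68,372)]]
print(np.round(P,4),'centre',np.mean(P,0))
B=[ray('scene',f(u,v),.276)[:2] for u,v in [(482,124),(463,362)]]
print('bar',np.round(B,4),np.mean(B,0),np.linalg.norm(B[0]-B[1]))
for n,e,q in [('w',P[0]-P[3],0),('w',P[1]-P[2],0),('d',P[0]-P[1],0),('d',P[3]-P[2],0),('bar',B[0]-B[1],0)]: print(n,np.linalg.norm(e),np.degrees(np.arctan2(e[1],e[0])))
print('salt cap',ray('scene',f(580,343),.088),'lid',ray('scene',f(632,181),.086))
print('spice', ray('scene',f(-1,-1),.1))
for uv in [(445,425),(500,380),(600,385),(607,470),(478,515),(390,500),(450,525)]: print('red',uv,ray('scene',f(*uv),0)[:2])
m=cv2.imread('pics/m_dish.png',0); c=max(cv2.findContours(m,0,2)[0],key=cv2.contourArea)
w=np.array([ray('scene',p[0],.044)[:2] for p in c],np.float32)
print('dish',cv2.minAreaRect(w*1000))
im=cv2.imread('pics/scene0.png')[205:260,165:275]; cv2.imwrite('pics/d.png',cv2.resize(im,None,fx=7,fy=7,interpolation=cv2.INTER_CUBIC))
E
```

```text
[[ 0.5445  0.0485]
 [ 0.551  -0.15  ]
 [ 0.3543 -0.1503]
 [ 0.3495  0.0463]] centre [ 0.44981729 -0.05135928]
bar [[ 0.5282 -0.1718]
 [ 0.3737 -0.1733]] [ 0.45095104 -0.17255077] 0.154495272222667
w 0.19505726320617775 0.6445121512887397
w 0.19667526433172483 0.10424050183936047
d 0.1986046374362844 91.85368936625251
d 0.19672282839739935 91.39648875850665
bar 0.154495272222667 0.5888808577656169
salt cap [ 0.48409726 -0.27871756  0.088     ] lid [ 0.61366584 -0.30785396  0.086     ]
spice [0.66987091 0.15048422 0.1       ]
red (445, 425) [ 0.44540746 -0.20859282]
red (500, 380) [ 0.48606093 -0.24391956]
red (600, 385) [ 0.49518126 -0.31377629]
red (607, 470) [ 0.43297078 -0.32185109]
red (478, 515) [ 0.38454776 -0.23652519]
red (390, 500) [ 0.38422206 -0.17620998]
red (450, 525) [ 0.37402046 -0.21827743]
dish ((453.4065246582031, 186.6675262451172), (103.6857681274414, 75.42398834228516), 54.470359802246094)
```

View pics/d.png

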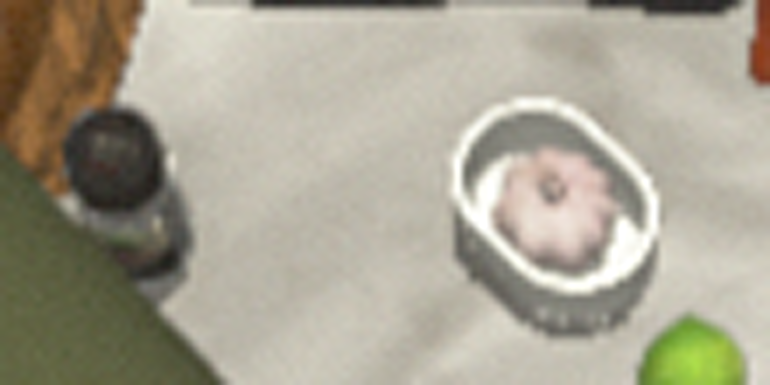

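Emit:
play_rows --translation '[[0, 0, -0.03], [0, 0, -0.03], [0, 0, -0.04], [-0.021, -0.0475, 0], [-0.021, -0.0475, 0], [-0.021, -0.0475, 0], [-0.021, -0.0475, 0], [-0.021, -0.0475, 0], [-0.021, -0.0475, 0], [-0.021, -0.0475, 0], [-0.021, -0.0475, 0], [0, 0, 0]]' --delta_rot '[[0, 0, -8.3], [0, 0, -8.3], [0, 0, -8.2], [0, 0, 0], [0, 0, 0], [0, 0, 0], [0, 0, 0], [0, 0, 0], [0, 0, 0], [0, 0, 0], [0, 0, 0], [0, 0, 0]]' --grip '[1, 1, 1, 1, 1, 1, 1, 1, 1, 1, 1, 1]'

```text
clock: 2.75
tool_pos: [0.4318, 0.1829, 0.4026]
eef_rot: [0.004, 1.0, -0.001, 0.0]
contact_force: [-0.3, 1.4, -0.8]
opening: 1.001
finger_force: 0.0
```

```bash
python3 - <<'E'
from h import *
st()
im=r.snapshot('wrist'); cv2.imwrite('pics/w1.png',im)
c=r.get_calibration('wrist'); print(np.round(c['eye'],3),np.round(R.from_quat(c['rotation']).as_matrix(),2).tolist())
look('wrist',['dish','garlic_mid','spice_jar','lime'])
d=r.silhouettes('wrist','dish')
for k in d[:1]:
    m=k['pixels'].astype(np.uint8); cv2.imwrite('pics/m_dishw.png',m*255); cc=max(cv2.findContours(m,0,2)[0],key=cv2.contourArea)
    for z in (0.0,.044): print(k['confidence'],cv2.minAreaRect(np.array([ray('wrist',p[0],z)[:2]*1000 for p in cc],np.float32)))
E
```

```text
t 2.75 p [0.4318 0.1829 0.4026] rot [[-1.0, 0.009, 0.001], [0.009, 1.0, -0.002], [-0.001, -0.002, -1.0]] F [-0.3  1.4 -0.8] op 1.001 ff 0.0 q [-0.27  0.37 -0.33  1.87  0.15  0.93  0.89]
[0.357 0.187 0.485] [[0.0, -0.96, -0.29], [1.0, 0.0, 0.0], [-0.0, -0.29, 0.96]]
wrist dish [0.4662 0.189  0.0189] 0.84
wrist garlic_mid [0.4259 0.0228 0.2176] 0.59
wrist garlic_mid [0.454  0.1878 0.0455] 0.56
wrist spice_jar [0.4138 0.3445 0.1073] 0.87
wrist lime [0.3963 0.1188 0.0419] 0.68
0.82 ((466.1273193359375, 199.51516723632812), (105.75845336914062, 77.38284301757812), 56.71832275390625)
0.82 ((456.10198974609375, 198.5928192138672), (96.17082214355469, 70.36761474609375), 56.718265533447266)
```

View pics/w1.png

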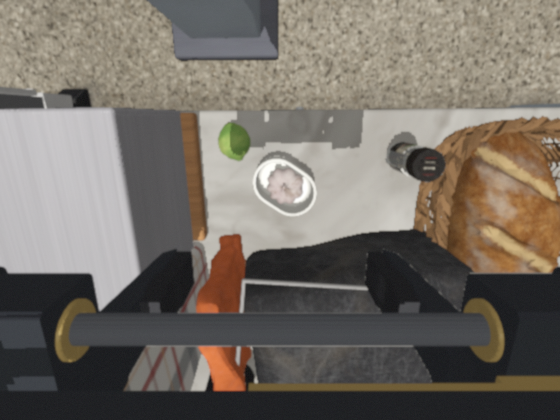

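```bash
python3 - <<'E'
from h import *
for c in ('wrist','scene','top'): print(np.round(r.get_calibration(c)['intrinsics'],1).tolist())
print(ray('wrist',(285,187),.044),ray('scene',(244.3,232.9),.044))
print(ray('wrist',(428,164),.105),ray('scene',(165+115/7,205+158/7),.105))
print(ray('top',(366*.7,348*.7),.044),ray('top',(298*.7,368*.7),.105))
m=cv2.imread('pics/m_dishw.png',0); ys,xs=np.nonzero(m);print(xs.min(),xs.max(),ys.min(),ys.max())
E
```

```text
[[315.9, 0.0, 279.2], [0.0, 315.9, 210.1], [0.0, 0.0, 1.0]]
[[469.3, 0.0, 281.3], [0.0, 469.3, 203.9], [0.0, 0.0, 1.0]]
[[392.9, 0.0, 278.1], [0.0, 392.9, 203.5], [0.0, 0.0, 1.0]]
[0.45497538 0.19784115 0.044     ] [0.45574088 0.18705126 0.044     ]
[0.41235355 0.36871248 0.105     ] [0.41338991 0.35709498 0.105     ]
[0.45296776 0.19012449 0.044     ] [0.40706379 0.3584553  0.105     ]
253 316 157 216
```

Emit:
play_rows --translation '[[0, 0, -0.05], [0, -0.03, -0.05], [0, -0.05, 0], [0, -0.05, 0], [0, -0.05, 0], [0, -0.05, 0], [0, -0.05, 0], [0, -0.05, 0], [0, -0.05, 0], [0, -0.05, 0], [-0.01, -0.04, 0], [0, 0, 0], [0, 0, 0], [0, 0, 0]]' --delta_rot '[[0, 0, -0.5], [0, 0, 0], [0, 0, 0], [0, 0, 0], [0, 0, 0], [0, 0, 0], [0, 0, 0], [0, 0, 0], [0, 0, 0], [0, 0, 0], [0, 0, 0], [0, 0, 0], [0, 0, 0], [0, 0, 0]]' --grip '[1, 1, 1, 1, 1, 1, 1, 1, 1, 1, 1, 1, 1, 1]'

```text
clock: 4.8
tool_pos: [0.4447, -0.2807, 0.5029]
eef_rot: [-0.006, 1.0, 0.0, 0.0]
contact_force: [0.3, 0.8, 1.0]
opening: 0.997
finger_force: 0.0
```

```bash
python3 - <<'E'
from h import *
c=r.get_calibration('wrist'); print(np.round(c['eye'],4),np.round(R.from_quat(c['rotation']).as_matrix(),3).tolist())
im=r.snapshot('wrist'); cv2.imwrite('pics/w2.png',im)
st()
look('wrist',['door_handle','salt_shaker','honey_jar'])
for n in ['salt_shaker','honey_jar']:
  for k in r.silhouettes('wrist',n)[:1]:
    ys,xs=np.nonzero(k['pixels']); print(n,k['confidence'],xs.min(),xs.max(),ys.min(),ys.max())
E
```

```text
[ 0.3706 -0.2809  0.5854] [[-0.012, -0.957, -0.291], [1.0, -0.012, -0.003], [-0.0, -0.291, 0.957]]
t 4.85 p [ 0.4446 -0.2809  0.5029] rot [[-1.0, -0.012, 0.0], [-0.012, 1.0, 0.0], [-0.0, 0.0, -1.0]] F [1.1 0.2 0.2] op 0.997 ff 0.0 q [ 0.54  0.36 -0.1   1.53  0.04  1.25  2.02]
wrist door_handle [ 0.4398 -0.1623  0.1976] 0.68
wrist salt_shaker [ 0.4814 -0.2809  0.0871] 0.92
wrist honey_jar [ 0.605  -0.3047  0.0837] 0.83
salt_shaker 0.82 269 290 176 200
honey_jar 0.76 247 278 230 276
```

View pics/w2.png

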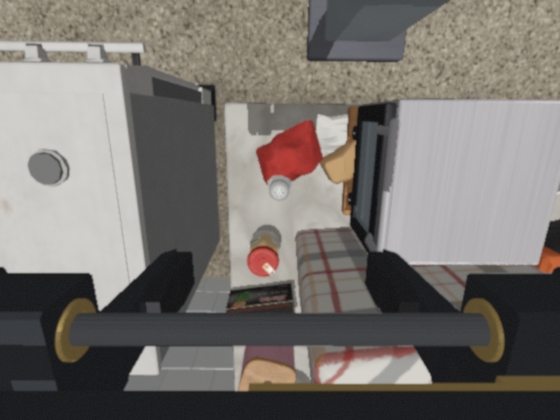

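```bash
cat >> h.py <<'E'
def tri(views):
    A=[];b=[]
    for cam,uv in views:
        p=ray(cam,uv,0.); q=ray(cam,uv,.3); d=(q-p)/np.linalg.norm(q-p); M=np.eye(3)-np.outer(d,d); A.append(M); b.append(M@p)
    A=np.vstack(A); b=np.hstack(b); x=np.linalg.lstsq(A,b,rcond=None)[0]; return np.round(x,4),round(float(np.linalg.norm(A@x-b)),4)
E
python3 - <<'E'
from h import *
f=lambda u,v:(270+u/4.283,165+v/4.286)
for a,b in [((478,515),(312,123)),((608,472),(258,148)),((598,385),(268,183)),((445,425),(322,160))]: print('red',tri([('scene',f(*a)),('wrist',b)]))
print('salt',tri([('scene',f(580,343)),('wrist',(279.5,187))]),ray('wrist',(279.5,187),.088))
print('lid',tri([('scene',f(632,181)),('wrist',(263,261))]),ray('wrist',(263,261),.086))
im=cv2.imread('pics/w2.png')[80:230,240:400]; cv2.imwrite('pics/w2c.png',cv2.resize(im,(640,600),interpolation=cv2.INTER_CUBIC))
E
```

```text
red (array([ 0.3812, -0.2296,  0.0186]), 0.007)
red (array([ 0.4289, -0.3206,  0.0074]), 0.0004)
red (array([ 0.4875, -0.3045,  0.0226]), 0.0052)
red (array([ 0.4473, -0.2058,  0.0027]), 0.0054)
salt (array([ 0.4838, -0.28  ,  0.0865]), 0.0019) [ 0.48246133 -0.28098777  0.088     ]
lid (array([ 0.6161, -0.3087,  0.0824]), 0.0005) [ 0.614623   -0.30835917  0.086     ]
```

View pics/w2c.png

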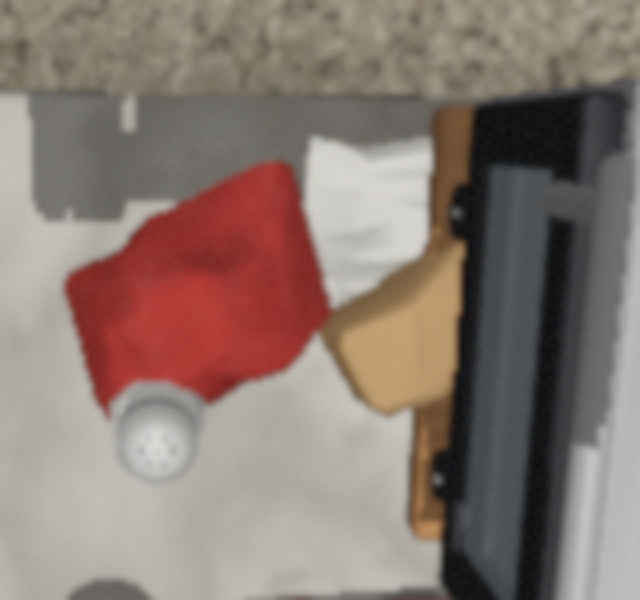

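Emit:
play_rows --translation '[[-0.019, -0.003, 0.04], [-0.019, -0.003, 0.05], [0, 0, 0.05], [0, 0, 0.05], [0, 0, 0.05], [0, 0, 0.05], [0, 0, 0.05], [0, 0, 0.035], [0, 0, 0.023], [0, 0, 0], [0, 0, 0]]' --delta_rot '[[0, 0, 0], [0, 0, 0], [0, 0, 0], [0, 0, 0], [0, 0, 0], [0, 0, 0], [0, 0, 0], [0, 0, 0], [0, 0, 0], [0, 0, 0], [0, 0, 0]]' --grip '[1, 1, 1, 1, 1, 1, 1, 1, 1, 1, 1]'

```text
clock: 6.48
tool_pos: [0.4829, -0.2884, 0.1055]
eef_rot: [-0.004, 1.0, -0.0, 0.001]
contact_force: [-0.1, -0.4, -0.4]
opening: 1.003
finger_force: 0.0
```

```bash
python3 - <<'E'
from h import *
st()
E
```

```text
t 6.47 p [ 0.4829 -0.2884  0.1055] rot [[-1.0, -0.009, 0.001], [-0.009, 1.0, -0.001], [-0.001, -0.001, -1.0]] F [-0.1 -0.4 -0.4] op 1.003 ff 0.0 q [ 0.49  0.91 -0.05  1.89  0.13  0.35  1.92]
```

Emit:
play_rows --translation '[[0, 0.003, 0], [0, 0, 0], [0, 0, 0], [0, 0, 0], [0, 0, 0], [0, 0, 0]]' --delta_rot '[[0, 0, 0], [0, 0, 0], [0, 0, 0], [0, 0, 0], [0, 0, 0], [0, 0, 0]]' --grip '[0.4, 0.2, 0.1, 0, -0.2, -0.2]' --squeeze 12

```text
clock: 7.22
tool_pos: [0.4824, -0.2846, 0.1048]
eef_rot: [-0.005, 1.0, 0.0, 0.0]
contact_force: [-0.0, 2.5, 3.4]
opening: 0.435
finger_force: 12.1
```

Emit:
play_rows --translation '[[0, 0, -0.02], [0, 0, -0.04], [0, 0, -0.05], [0, 0, -0.05], [0, 0, -0.05], [0, 0, -0.05], [0, 0, -0.05], [0, 0.02, -0.04], [0, 0.05, 0], [0, 0.05, 0], [0, 0.05, 0], [0, 0.05, 0], [0, 0.05, 0], [0, 0.05, 0], [0, 0.05, 0], [0, 0.05, 0], [0, 0.05, 0], [0.007, 0.05, 0], [0, 0.045, 0], [0, 0.025, 0]]' --delta_rot '[[0, 0, 0], [0, 0, 0], [0, 0, 0], [0, 0, 0], [0, 0, 0], [0, 0, 0], [0, 0, 0], [0, 0, 0], [0, 0, 0], [0, 0, 0], [0, 0, 0], [0, 0, 0], [0, 0, 0], [0, 0, 0], [0, 0, 0], [0, 0, 0], [0, 0, 0], [0, 0, 0], [0, 0, 0], [0, 0, 0]]' --grip '[-0.2, -0.2, -0.2, -0.2, -0.2, -0.2, -0.2, -0.2, -0.2, -0.2, -0.2, -0.2, -0.2, -0.2, -0.2, -0.2, -0.2, -0.2, -0.2, -0.2]'

```text
clock: 9.72
tool_pos: [0.4693, 0.3071, 0.4542]
eef_rot: [-0.006, 1.0, 0.0, -0.0]
contact_force: [-0.2, -0.5, -1.6]
opening: 0.431
finger_force: 11.7
```

```bash
python3 - <<'E'
from h import *
st()
for c in ['wrist','scene']: r.snapshot(c); look(c,['dish','spice_jar','salt_shaker'])
st()
E
```

```text
t 9.72 p [0.4693 0.3071 0.4542] rot [[-1.0, -0.012, -0.001], [-0.012, 1.0, 0.0], [0.001, 0.0, -1.0]] F [-0.2 -0.5 -1.6] op 0.431 ff 11.743437635767577 q [-0.51  0.45 -0.25  1.53  0.12  1.17  0.8 ]
wrist dish [0.4588 0.1841 0.0197] 0.64
wrist spice_jar [0.4186 0.3555 0.1098] 0.83
wrist salt_shaker [0.461  0.3063 0.4145] 0.81
wrist salt_shaker [0.4611 0.1843 0.0244] 0.71
wrist salt_shaker [0.448  0.0509 0.1712] 0.31
scene spice_jar [0.408 0.354 0.092] 0.59
scene salt_shaker [ 0.6003 -0.3006  0.08  ] 0.57
scene salt_shaker [0.4649 0.3081 0.3913] 0.55
scene salt_shaker [ 0.4147 -0.063   0.2224] 0.22
t 10.12 p [0.4706 0.3031 0.4548] rot [[-1.0, -0.006, 0.0], [-0.006, 1.0, -0.001], [-0.0, -0.001, -1.0]] F [-0.  -0.3 -0.6] op 0.434 ff 11.743958271039219 q [-0.5   0.45 -0.25  1.53  0.12  1.17  0.8 ]
```

Emit:
play_rows --translation '[[-0.004, 0, 0.04], [0, 0, 0.05], [0, 0, 0.05], [0, 0, 0.05], [0, 0, 0.05], [0, 0, 0.04], [0, 0, 0.03], [0, 0, 0.02], [0, 0, 0.01], [0, 0, 0.005], [0, 0, 0.004], [0, 0, 0], [0, 0, 0]]' --delta_rot '[[0, 0, 0], [0, 0, 0], [0, 0, 0], [0, 0, 0], [0, 0, 0], [0, 0, 0], [0, 0, 0], [0, 0, 0], [0, 0, 0], [0, 0, 0], [0, 0, 0], [0, 0, 0], [0, 0, 0]]' --grip '[-0.2, -0.2, -0.2, -0.2, -0.2, -0.2, -0.2, -0.2, -0.2, -0.2, -0.2, -0.2, -0.2]'

```text
clock: 11.75
tool_pos: [0.4744, 0.305, 0.1062]
eef_rot: [-0.004, 1.0, 0.0, 0.0]
contact_force: [-0.3, -0.3, -1.1]
opening: 0.431
finger_force: 11.7
```

Emit:
play_rows --translation '[[0, 0, 0.001], [0, 0, 0.001], [0, 0, 0]]' --delta_rot '[[0, 0, 0], [0, 0, 0], [0, 0, 0]]' --grip '[-0.2, -0.2, -0.2]'

```text
clock: 12.12
tool_pos: [0.4745, 0.3051, 0.1046]
eef_rot: [-0.004, 1.0, 0.0, 0.001]
contact_force: [-0.8, -0.3, 7.3]
opening: 0.434
finger_force: 12.1
```

Emit:
play_rows --translation '[[0, 0, 0], [0, 0, 0], [0, 0, 0], [0, 0, -0.02], [0, 0, -0.04], [0, 0, -0.05], [0, 0, -0.05], [0, 0, -0.05], [0, 0, -0.05], [0.02, -0.02, -0.05], [0.02, -0.05, -0.02], [0, -0.05, 0], [0, 0, 0], [0, 0, 0]]' --delta_rot '[[0, 0, 0], [0, 0, 0], [0, 0, 0], [0, 0, 0], [0, 0, 0], [0, 0, 0], [0, 0, 0], [0, 0, 0], [0, 0, 0], [0, 0, 0], [0, 0, 0], [0, 0, 0], [0, 0, 0], [0, 0, 0]]' --grip '[0.1, 0.25, 0.35, 0.4, 0.4, 0.4, 0.4, 0.4, 0.4, 0.4, 0.4, 0.4, 0.4, 0.4]'

```text
clock: 13.88
tool_pos: [0.4351, 0.185, 0.4337]
eef_rot: [-0.004, 1.0, 0.0, -0.0]
contact_force: [0.4, 0.3, 0.3]
opening: 0.699
finger_force: 0.0
```

```bash
python3 - <<'E'
from h import *
s=st()
im=r.snapshot('wrist'); cv2.imwrite('pics/w3.png',im)
st()
look('wrist',['dish','garlic_mid','salt_shaker','spice_jar'])
for k in r.silhouettes('wrist','dish')[:1]:
    m=k['pixels'].astype(np.uint8); cc=max(cv2.findContours(m,0,2)[0],key=cv2.contourArea)
    for z in (0.022,.044): print(k['confidence'],cv2.minAreaRect(np.array([ray('wrist',p[0],z)[:2]*1000 for p in cc],np.float32)))
# bright rim
cal=r.get_calibration('wrist'); print(cal['eye'])
r.snapshot('scene'); look('scene',['dish','garlic_mid','salt_shaker','door_handle'])
cv2.imwrite('pics/w3c.png',cv2.resize(im[60:260,150:420],(800,593),interpolation=cv2.INTER_CUBIC))
E
```

```text
t 13.88 p [0.4351 0.185  0.4337] rot [[-1.0, -0.009, -0.0], [-0.009, 1.0, 0.001], [0.0, 0.001, -1.0]] F [0.4 0.3 0.3] op 0.699 ff 0.0 q [-0.31  0.33 -0.27  1.8   0.1   1.02  0.96]
t 13.93 p [0.435  0.1857 0.4336] rot [[-1.0, -0.01, -0.0], [-0.01, 1.0, 0.001], [0.0, 0.001, -1.0]] F [ 0.1  0.2 -0.3] op 0.698 ff 0.0 q [-0.31  0.33 -0.27  1.8   0.1   1.02  0.96]
wrist dish [0.4642 0.1916 0.0151] 0.89
wrist garlic_mid [0.4524 0.1876 0.0415] 0.63
wrist salt_shaker [0.4709 0.2983 0.0792] 0.61
wrist salt_shaker [0.4378 0.0103 0.2184] 0.23
0.94 ((462.91796875, 191.11810302734375), (100.11399841308594, 73.95455932617188), 54.51988983154297)
0.94 ((458.3834533691406, 190.86019897460938), (95.65577697753906, 70.6612777709961), 54.51994323730469)
[0.36109062 0.185326   0.5160347 ]
scene dish [0.4633 0.2183 0.0311] 0.48
scene garlic_mid [0.442  0.198  0.0398] 0.66
scene salt_shaker [0.4706 0.3047 0.0586] 0.54
scene door_handle [ 0.4357 -0.1622  0.215 ] 0.84
```

View pics/w3c.png

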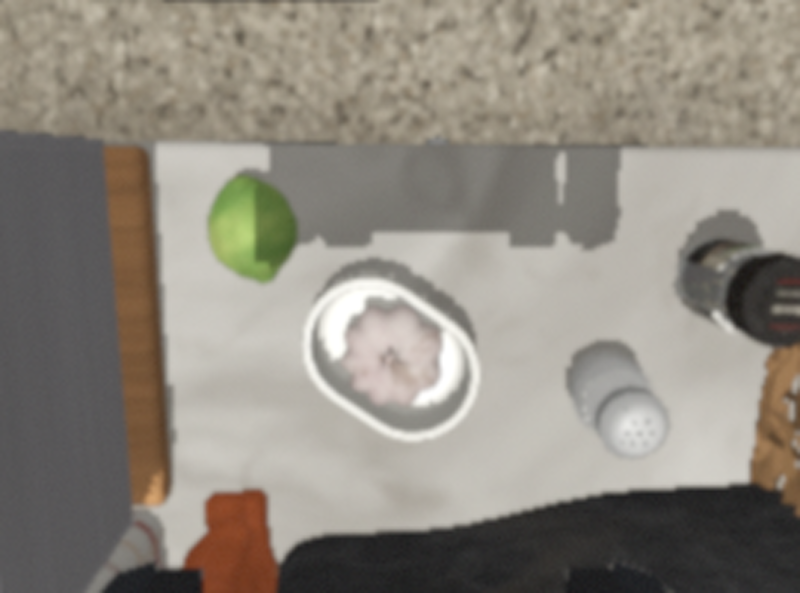

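Emit:
play_rows --translation '[[-0.01, -0.05, -0.02], [-0.006, -0.05, 0], [0, -0.05, 0], [0, -0.05, 0], [0, -0.05, 0], [0, -0.05, 0], [0, -0.04, 0], [0, -0.019, 0], [0, 0, 0], [0, 0, 0], [0, 0, 0]]' --delta_rot '[[0, 0, 0], [0, 0, 0], [0, 0, 0], [0, 0, 0], [0, 0, 0], [0, 0, 0], [0, 0, 0], [0, 0, 0], [0, 0, 0], [0, 0, 0], [0, 0, 0]]' --grip '[1, 1, 1, 1, 1, 1, 1, 1, 1, 1, 1]'

```text
clock: 15.8
tool_pos: [0.4545, -0.173, 0.4538]
eef_rot: [-0.006, 1.0, 0.0, 0.0]
contact_force: [0.4, 0.0, -0.1]
opening: 1.001
finger_force: 0.0
```

```bash
python3 - <<'E'
from h import *
K=np.array(r.get_calibration('wrist')['intrinsics']); e=np.array([.3706,-.2809,.5854]); Rm=np.array([[-0.012,-0.957,-0.291],[1.,-.012,-.003],[0,-.291,.957]])
def lr(uv):
    d=np.linalg.inv(K)@[uv[0],uv[1],1]; d=Rm@[d[0],-d[1],-d[2]]; return e,d/np.linalg.norm(d)
for a,b in [((697,470),(133,62)),((700,215),(150,375))]:
    p=ray('scene',(a[0]*.7,a[1]*.7),0.); q=ray('scene',(a[0]*.7,a[1]*.7),.3); d=(q-p)/np.linalg.norm(q-p)
    e2,d2=lr(b); M1=np.eye(3)-np.outer(d,d); M2=np.eye(3)-np.outer(d2,d2); print('stove',np.linalg.lstsq(np.vstack([M1,M2]),np.r_[M1@p,M2@e2],rcond=None)[0])
im=r.snapshot('wrist'); cv2.imwrite('pics/w4.png',im); st()
look('wrist',['door_handle'])
E
```

```text
stove [ 0.29586782 -0.51566083  0.04820354]
stove [ 0.84793824 -0.51995832  0.1024754 ]
t 15.85 p [ 0.4545 -0.1732  0.4538] rot [[-1.0, -0.011, 0.0], [-0.011, 1.0, 0.0], [-0.0, 0.0, -1.0]] F [-0.7  0.2  0.7] op 0.997 ff 0.0 q [ 0.36  0.33 -0.13  1.74  0.05  1.08  1.8 ]
wrist door_handle [ 0.4419 -0.1637  0.2147] 0.76
```

View pics/w4.png

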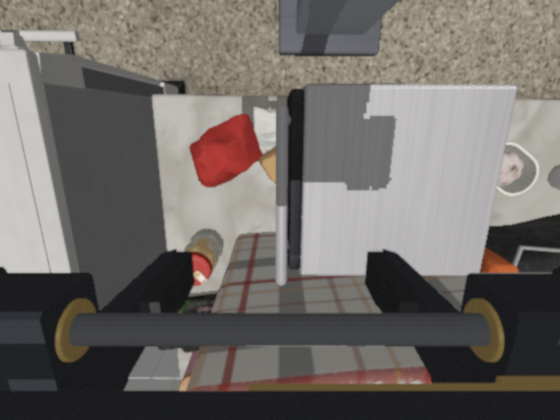

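Emit:
play_rows --translation '[[0.003, 0.001, 0.04], [0, 0, 0.04], [0, 0, 0.03], [0, 0, 0.016], [0, 0, 0.01], [0, 0, 0], [0, 0, 0], [0, 0, 0], [0, 0, 0], [0, 0, 0], [0, 0, 0]]' --delta_rot '[[0, 0, 0], [0, 0, 0], [0, 0, 0], [0, 0, 0], [0, 0, 0], [0, 0, 0], [0, 0, 0], [0, 0, 0], [0, 0, 0], [0, 0, 0], [0, 0, 0]]' --grip '[1, 1, 1, 1, 1, 0.5, 0, -0.4, -0.7, -0.9, -0.9]' --squeeze 15

```text
clock: 17.27
tool_pos: [0.4513, -0.1734, 0.3177]
eef_rot: [-0.004, 1.0, 0.0, 0.0]
contact_force: [-0.4, -0.2, -1.2]
opening: 0.343
finger_force: 0.0
```

```bash
cat > door.py <<'E'
from h import *
import sys
# door(th): bar pos ; tilt(th)
hy=float(sys.argv[1]); hz=float(sys.argv[2]); th=np.radians([float(a) for a in sys.argv[3].split(',')]); ti=np.radians([float(a) for a in sys.argv[4].split(',')])
def tcp(t,f): 
    b=np.array([hy-(.19*np.sin(t)+.018*np.cos(t)), hz+.19*np.cos(t)-.018*np.sin(t)]); return b+.045*np.array([-np.sin(f),np.cos(f)])
# tool: x=-X, y=(cos f, sin f) , z=(sin f,-cos f) in (Y,Z)
for i in range(len(th)-1):
    d=tcp(th[i+1],ti[i+1])-tcp(th[i],ti[i]); f=ti[i]
    print([0,round(d@[np.cos(f),np.sin(f)],4),round(d@[np.sin(f),-np.cos(f)],4)], [round(-np.degrees(ti[i+1]-f),1),0,0])
print(tcp(th[0],ti[0]),tcp(th[-1],ti[-1]))
E
python3 door.py -0.1545 0.083 0,3,7,12,17,22,27,32,37,42,47,52,57,62 0,0,0,0,2,4,6,8,10,12,14,16,18,20; python3 -c "from h import *;st()"
```

```text
[0, np.float64(-0.0099), np.float64(0.0012)] [np.float64(-0.0), 0, 0]
[0, np.float64(-0.0131), np.float64(0.0024)] [np.float64(-0.0), 0, 0]
[0, np.float64(-0.0161), np.float64(0.0043)] [np.float64(-0.0), 0, 0]
[0, np.float64(-0.0172), np.float64(0.0057)] [np.float64(-2.0), 0, 0]
[0, np.float64(-0.0169), np.float64(0.0065)] [np.float64(-2.0), 0, 0]
[0, np.float64(-0.0165), np.float64(0.0073)] [np.float64(-2.0), 0, 0]
[0, np.float64(-0.0161), np.float64(0.0081)] [np.float64(-2.0), 0, 0]
[0, np.float64(-0.0157), np.float64(0.0088)] [np.float64(-2.0), 0, 0]
[0, np.float64(-0.0152), np.float64(0.0096)] [np.float64(-2.0), 0, 0]
[0, np.float64(-0.0147), np.float64(0.0103)] [np.float64(-2.0), 0, 0]
[0, np.float64(-0.0142), np.float64(0.0109)] [np.float64(-2.0), 0, 0]
[0, np.float64(-0.0136), np.float64(0.0116)] [np.float64(-2.0), 0, 0]
[0, np.float64(-0.0129), np.float64(0.0122)] [np.float64(-2.0), 0, 0]
[-0.1725  0.318 ] [-0.34610144  0.19859271]
t 17.27 p [ 0.4513 -0.1734  0.3177] rot [[-1.0, -0.009, 0.0], [-0.009, 1.0, 0.0], [-0.0, 0.0, -1.0]] F [-0.4 -0.2 -1.2] op 0.343 ff 0.0 q [ 0.35  0.48 -0.12  1.96  0.08  0.7   1.76]
```

Emit:
play_rows --translation '[[0, 0, 0], [0, 0, 0], [0, 0, 0], [0, 0, 0]]' --delta_rot '[[0, 0, 0], [0, 0, 0], [0, 0, 0], [0, 0, 0]]' --grip '[-0.9, -0.9, -0.9, -0.9]'

```text
clock: 17.77
tool_pos: [0.4513, -0.1733, 0.3176]
eef_rot: [-0.004, 1.0, 0.0, -0.0]
contact_force: [1.5, 1.3, -0.5]
opening: 0.101
finger_force: 14.8
```

Emit:
play_rows --translation '[[0, -0.01, 0.0012], [0, -0.013, 0.0024], [0, -0.016, 0.0043], [0, 0, 0]]' --delta_rot '[[0, 0, 0], [0, 0, 0], [0, 0, 0], [0, 0, 0]]' --grip '[-0.9, -0.9, -0.9, -0.9]'

```text
clock: 18.27
tool_pos: [0.4515, -0.2142, 0.3088]
eef_rot: [-0.003, 1.0, -0.0, -0.0]
contact_force: [1.4, 0.8, -6.5]
opening: 0.102
finger_force: 15.3
```

Emit:
play_rows --translation '[[0, -0.0172, 0.0057], [0, -0.0169, 0.0065], [0, -0.0165, 0.0073], [0, -0.0161, 0.0081], [0, -0.0157, 0.0088], [0, -0.0152, 0.0096], [0, -0.0147, 0.0103], [0, -0.0142, 0.0109], [0, -0.0136, 0.0116], [0, -0.0129, 0.0122], [0, 0, 0]]' --delta_rot '[[-2, 0, 0], [-2, 0, 0], [-2, 0, 0], [-2, 0, 0], [-2, 0, 0], [-2, 0, 0], [-2, 0, 0], [-2, 0, 0], [-2, 0, 0], [-2, 0, 0], [0, 0, 0]]' --grip '[-0.9, -0.9, -0.9, -0.9, -0.9, -0.9, -0.9, -0.9, -0.9, -0.9, -0.9]'

```text
clock: 19.65
tool_pos: [0.4523, -0.3464, 0.1965]
eef_rot: [-0.004, 0.985, 0.175, -0.002]
contact_force: [0.7, 4.6, -3.6]
opening: 0.099
finger_force: 15.4
```

```bash
python3 door.py -0.1555 0.083 62,66,70,74,78,81,84,86,88,89.5 20,22,24,25,26,27,27,27,27,27; python3 -c "from h import *;st()"
```

```text
[0, np.float64(-0.0102), np.float64(0.0101)] [np.float64(-2.0), 0, 0]
[0, np.float64(-0.0099), np.float64(0.0104)] [np.float64(-2.0), 0, 0]
[0, np.float64(-0.0087), np.float64(0.0107)] [np.float64(-1.0), 0, 0]
[0, np.float64(-0.0082), np.float64(0.0111)] [np.float64(-1.0), 0, 0]
[0, np.float64(-0.0059), np.float64(0.0086)] [np.float64(-1.0), 0, 0]
[0, np.float64(-0.0049), np.float64(0.0087)] [np.float64(-0.0), 0, 0]
[0, np.float64(-0.003), np.float64(0.006)] [np.float64(-0.0), 0, 0]
[0, np.float64(-0.0028), np.float64(0.0061)] [np.float64(-0.0), 0, 0]
[0, np.float64(-0.0019), np.float64(0.0046)] [np.float64(-0.0), 0, 0]
[-0.34710144  0.19859271] [-0.36607942  0.10675402]
t 19.65 p [ 0.4523 -0.3464  0.1965] rot [[-1.0, -0.007, -0.005], [-0.008, 0.938, 0.345], [0.002, 0.345, -0.939]] F [ 0.7  4.6 -3.6] op 0.099 ff 15.383401550352573 q [ 0.86  0.86 -0.3   1.65 -0.07  0.88  2.26]
```

Emit:
play_rows --translation '[[0, -0.0102, 0.01], [0, -0.0099, 0.0104], [0, -0.0087, 0.0107], [0, -0.0082, 0.011], [0, -0.0059, 0.0086], [0, -0.0049, 0.0087], [0, -0.003, 0.006], [0, -0.0028, 0.006], [0, 0, 0], [0, 0, 0]]' --delta_rot '[[-2, 0, 0], [-2, 0, 0], [-1, 0, 0], [-1, 0, 0], [-1, 0, 0], [0, 0, 0], [0, 0, 0], [0, 0, 0], [0, 0, 0], [0, 0, 0]]' --grip '[-0.9, -0.9, -0.9, -0.9, -0.9, -0.9, -0.9, -0.9, -0.9, -0.9]'

```text
clock: 20.9
tool_pos: [0.4525, -0.3648, 0.1111]
eef_rot: [-0.005, 0.972, 0.235, -0.002]
contact_force: [-0.0, 6.3, -1.6]
opening: 0.1
finger_force: 15.2
```

```bash
python3 -c "
from h import *
s=st(); m=R.from_quat(s['eef_rot']).as_matrix(); b=np.array(s['tool_pos'])+m[:,2]*.045; print('bar',b)
r.snapshot('scene'); look('scene',['oven_door','door_handle','rack_mid'])"
```

```text
t 20.9 p [ 0.4525 -0.3648  0.1111] rot [[-1.0, -0.008, -0.006], [-0.01, 0.889, 0.458], [0.002, 0.458, -0.889]] F [-0.   6.3 -1.6] op 0.1 ff 15.18672913312912 q [ 0.92  1.04 -0.33  1.55 -0.09  0.89  2.35]
bar [ 0.45226448 -0.34424718  0.07107406]
scene oven_door [ 0.4332 -0.229   0.0828] 0.8
scene door_handle [ 0.431  -0.2324  0.0854] 0.67
scene rack_mid [ 0.4495 -0.2138  0.1434] 0.73
```

Emit:
play_rows --translation '[[0, -0.0014, 0.0027], [0, -0.0014, 0.0027], [0, -0.0005, 0.001], [0, 0, 0]]' --delta_rot '[[0, 0, 0], [0, 0, 0], [0, 0, 0], [0, 0, 0]]' --grip '[-0.9, -0.9, -0.9, -0.9]'

```text
clock: 21.6
tool_pos: [0.4526, -0.3644, 0.1056]
eef_rot: [-0.005, 0.972, 0.236, -0.002]
contact_force: [-2.4, 6.2, 8.8]
opening: 0.104
finger_force: 14.5
```

Emit:
play_rows --translation '[[0, 0, 0], [0, 0, 0], [0, 0, 0], [0, 0, -0.02], [0, 0, -0.04], [0, 0, -0.05], [0, 0.01, -0.04], [0, 0.01, -0.04], [0, 0.0, -0.05], [0, 0, -0.05], [0, 0, -0.05], [0, 0, -0.05], [0, 0, -0.03], [0, 0, 0]]' --delta_rot '[[0, 0, 0], [0, 0, 0], [0, 0, 0], [0, 0, 0], [0, 0, 0], [0, 0, 0], [9, 0, 0], [9, 0, 0], [9.2, 0, 0], [0, 0, 0], [0, 0, 0], [0, 0, 0], [0, 0, 0], [0, 0, 0]]' --grip '[-0.6, -0.4, -0.3, -0.3, -0.3, -0.3, -0.3, -0.3, 0, 0.5, 1, 1, 1, 1]'

```text
clock: 23.35
tool_pos: [0.4541, -0.4362, 0.5158]
eef_rot: [-0.004, 1.0, -0.004, 0.002]
contact_force: [0.1, 0.0, 0.3]
opening: 0.989
finger_force: 0.0
```

```bash
python3 -c "
from h import *
st(); im=r.snapshot('scene'); cv2.imwrite('pics/s2.png',im); look('scene',['oven_door','rack_mid'])
for uv in [(398,308),(385,300),(408,308)]: print('orange',ray('scene',(uv[0]*.7,uv[1]*.7),0.),ray('scene',(uv[0]*.7,uv[1]*.7),.08))
cv2.imwrite('pics/s2c.png',cv2.resize(im[120:310,160:450],(800,524),interpolation=cv2.INTER_CUBIC))"
```

```text
t 23.35 p [ 0.4541 -0.4362  0.5158] rot [[-1.0, -0.008, 0.005], [-0.008, 1.0, -0.007], [-0.005, -0.007, -1.0]] F [0.1 0.  0.3] op 0.989 ff 0.0 q [ 0.77  0.53 -0.16  1.19  0.08  1.41  2.2 ]
scene oven_door [ 0.4672 -0.2054  0.0786] 0.6
scene rack_mid [ 0.4544 -0.2158  0.1435] 0.85
orange [0.5520634  0.10060008 0.        ] [0.51347506 0.09407475 0.08      ]
orange [0.56615541 0.13240892 0.        ] [0.52671582 0.12396214 0.08      ]
orange [0.55609587 0.07898582 0.        ] [0.51726394 0.07376613 0.08      ]
```

View pics/s2c.png

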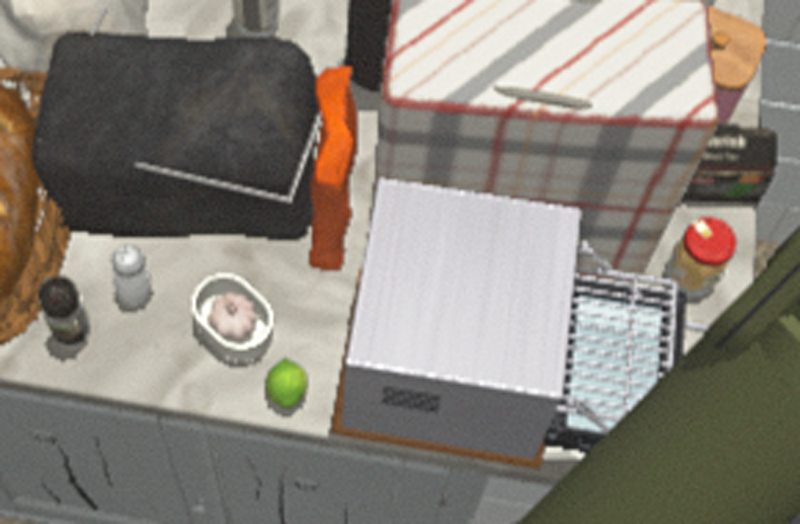

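```bash
cat > plan.py <<'E'
from h import *
def plan(goal,yaw,n,prof=None):
    # straight line to goal with tool-down, tool y heading yaw (deg); prints compact rows
    s=r.get_state(); p=np.array(s['tool_pos']); m=R.from_quat(s['eef_rot']); goal=np.array(goal,float)
    c,q=np.cos(np.radians(yaw)),np.sin(np.radians(yaw)); G=R.from_matrix(np.array([[-q,c,0],[c,q,0],[0,0,-1]]))
    w=np.array(prof or [1]*n,float); w=np.cumsum(w)/w.sum(); rv=(m.inv()*G).as_rotvec()
    T=[];D=[];cur=p;cm=m
    for a in w:
        t=np.round(cm.inv().apply(p+(goal-p)*a-cur),4); nm=m*R.from_rotvec(rv*a); d=np.round(np.degrees((cm.inv()*nm).as_rotvec()),1)
        T.append(t.tolist());D.append(d.tolist()); cur=cur+cm.apply(t); cm=cm*R.from_rotvec(np.radians(d))
    print(str(T)); print(str(D)); print(len(T),'end',np.round(cur,4),np.round(cm.as_matrix()[:,1],3))
E
python3 -c "
from plan import *
plan([.452,.188,.40],-37,15,[.5]+[1]*12+[.8,.5])"
```

```text
[[-0.0002, 0.0226, 0.004], [0.0033, 0.0451, 0.008], [0.0106, 0.0439, 0.008], [0.0174, 0.0417, 0.008], [0.0239, 0.0384, 0.008], [0.0297, 0.034, 0.0081], [0.0348, 0.0288, 0.008], [0.039, 0.0227, 0.0081], [0.0422, 0.0163, 0.0081], [0.0442, 0.0093, 0.008], [0.0451, 0.0021, 0.0081], [0.0449, -0.0052, 0.0081], [0.0434, -0.0124, 0.008], [0.0328, -0.0153, 0.0065], [0.019, -0.0122, 0.004]]
[[-0.0, 0.0, 4.6], [-0.0, 0.0, 9.3], [-0.0, 0.0, 9.2], [-0.0, 0.0, 9.2], [-0.1, 0.0, 9.3], [0.0, 0.0, 9.2], [0.0, 0.0, 9.3], [0.0, 0.0, 9.2], [0.0, 0.0, 9.2], [-0.0, 0.0, 9.3], [-0.0, 0.0, 9.2], [-0.0, 0.0, 9.3], [-0.0, 0.0, 9.2], [-0.0, 0.1, 7.4], [-0.0, -0.0, 4.6]]
15 end [0.452 0.188 0.4  ] [ 0.799 -0.602 -0.001]
```

Emit:
play_rows --translation '[[0, 0.0226, 0.004], [0.0033, 0.045, 0.008], [0.0106, 0.044, 0.008], [0.0174, 0.0417, 0.008], [0.0239, 0.0384, 0.008], [0.0297, 0.034, 0.008], [0.0348, 0.0288, 0.008], [0.039, 0.0227, 0.008], [0.0422, 0.0163, 0.008], [0.0442, 0.0093, 0.008], [0.045, 0.002, 0.008], [0.045, -0.0052, 0.008], [0.0434, -0.0124, 0.008], [0.033, -0.0153, 0.0065], [0.019, -0.0122, 0.004], [0, 0, 0], [0, 0, 0]]' --delta_rot '[[0, 0, 4.6], [0, 0, 9.3], [0, 0, 9.2], [0, 0, 9.2], [0, 0, 9.3], [0, 0, 9.2], [0, 0, 9.3], [0, 0, 9.2], [0, 0, 9.2], [0, 0, 9.3], [0, 0, 9.2], [0, 0, 9.3], [0, 0, 9.2], [0, 0, 7.4], [0, 0, 4.6], [0, 0, 0], [0, 0, 0]]' --grip '[1, 1, 1, 1, 1, 1, 1, 1, 1, 1, 1, 1, 1, 1, 1, 1, 1]'

```text
clock: 25.62
tool_pos: [0.4521, 0.1862, 0.4]
eef_rot: [0.895, 0.446, -0.002, 0.002]
contact_force: [0.6, -0.1, 0.2]
opening: 1.004
finger_force: 0.0
```

```bash
python3 - <<'E'
from plan import *
im=r.snapshot('wrist'); st()
look('wrist',['dish','garlic_mid'])
for k in r.silhouettes('wrist','dish')[:1]:
    m=k['pixels'].astype(np.uint8); cc=max(cv2.findContours(m,0,2)[0],key=cv2.contourArea)
    print(k['confidence'],len(cc),cv2.boundingRect(cc))
    w=np.array([ray('wrist',p[0],.044)[:2]*1000 for p in cc],np.float32); print(cv2.minAreaRect(w))
print(r.get_calibration('wrist')['eye'])
plan([.452,.188,.12],-37,8)
E
```

```text
t 25.68 p [0.4523 0.186  0.4002] rot [[0.603, 0.798, -0.001], [0.798, -0.603, -0.005], [-0.004, 0.002, -1.0]] F [0.2 0.  0.8] op 1.003 ff 0.0 q [-0.6   0.39  0.17  1.83 -0.08  0.93 -1.05]
wrist dish [0.4546 0.1831 0.0118] 0.95
wrist dish [0.4801 0.2992 0.0901] 0.36
wrist dish [0.3999 0.1222 0.0404] 0.29
wrist garlic_mid [0.4607 0.1907 0.0415] 0.87
0.81 76 (256, 130, 51, 70)
((459.73284912109375, 189.45175170898438), (96.29620361328125, 69.41031646728516), 51.68894958496094)
[0.49824176 0.24716048 0.48298364]
[[0.0002, -0.0002, 0.0351], [0.0002, -0.0003, 0.0351], [0.0002, -0.0002, 0.035], [0.0002, -0.0002, 0.0351], [0.0001, -0.0002, 0.0351], [0.0002, -0.0002, 0.0351], [0.0001, -0.0002, 0.0351], [0.0001, -0.0002, 0.035]]
[[0.0, 0.0, -0.0], [0.0, 0.0, -0.0], [0.1, 0.1, -0.0], [-0.0, -0.0, -0.0], [-0.0, -0.0, -0.1], [0.0, 0.0, 0.0], [0.0, 0.0, 0.0], [0.0, 0.1, 0.0]]
8 end [0.452 0.188 0.12 ] [ 0.799 -0.602  0.001]
```

Emit:
play_rows --translation '[[0.002, 0, 0.03], [0, 0, 0.05], [0, 0, 0.05], [0, 0, 0.05], [0, 0, 0.05], [0, 0, 0.04], [0, 0, 0.03], [0, 0, 0.02], [0, 0, 0.007], [0, 0, 0], [0, 0, 0]]' --delta_rot '[[0, 0, 0], [0, 0, 0], [0, 0, 0], [0, 0, 0], [0, 0, 0], [0, 0, 0], [0, 0, 0], [0, 0, 0], [0, 0, 0], [0, 0, 0], [0, 0, 0]]' --grip '[1, 1, 1, 1, 1, 1, 1, 1, 1, 1, 1]'

```text
clock: 27.2
tool_pos: [0.4541, 0.1883, 0.0743]
eef_rot: [0.895, 0.446, 0.0, 0.002]
contact_force: [-0.3, -0.6, -0.1]
opening: 1.003
finger_force: 0.0
```

Emit:
play_rows --translation '[[0, 0, 0], [0, 0, 0], [0, 0, 0], [0, 0, 0], [0, 0, 0]]' --delta_rot '[[0, 0, 0], [0, 0, 0], [0, 0, 0], [0, 0, 0], [0, 0, 0]]' --grip '[0.85, 0.7, 0.6, 0.5, 0.4]' --squeeze 10

```text
clock: 27.82
tool_pos: [0.4544, 0.1878, 0.0737]
eef_rot: [0.895, 0.446, -0.0, 0.002]
contact_force: [2.5, -2.7, 2.7]
opening: 0.749
finger_force: 9.9
```

Emit:
play_rows --translation '[[0, 0, 0], [0, 0, 0], [0, 0, -0.005], [0, 0, -0.015], [0, 0, -0.03], [0, 0, -0.04], [0, 0, -0.045], [0, 0, -0.045], [0, 0, -0.045], [0, 0, -0.045], [0, 0, -0.035], [0, 0, -0.015], [0, 0, 0]]' --delta_rot '[[0, 0, 0], [0, 0, 0], [0, 0, 0], [0, 0, 0], [0, 0, 0], [0, 0, 0], [0, 0, 0], [0, 0, 0], [0, 0, 0], [0, 0, 0], [0, 0, 0], [0, 0, 0], [0, 0, 0]]' --grip '[0.4, 0.4, 0.4, 0.4, 0.4, 0.4, 0.4, 0.4, 0.4, 0.4, 0.4, 0.4, 0.4]' --squeeze 18

```text
clock: 29.45
tool_pos: [0.4527, 0.1896, 0.3946]
eef_rot: [0.895, 0.447, -0.0, 0.001]
contact_force: [-0.1, -0.1, -3.4]
opening: 0.749
finger_force: 17.9
```

```bash
python3 - <<'E'
from plan import *
st(); plan([.451,-.219,.40],0,14,[.3,.7]+[1]*9+[.8,.5,.3])
E
```

```text
t 29.45 p [0.4527 0.1896 0.3946] rot [[0.601, 0.799, 0.001], [0.799, -0.601, -0.002], [-0.001, 0.002, -1.0]] F [-0.1 -0.1 -3.4] op 0.749 ff 17.875656163517704 q [-0.62  0.4   0.18  1.84 -0.09  0.91 -1.04]
[[-0.0085, 0.0063, -0.0001], [-0.02, 0.0144, -0.0003], [-0.0294, 0.0194, -0.0004], [-0.0304, 0.0178, -0.0004], [-0.0313, 0.0161, -0.0004], [-0.0322, 0.0143, -0.0004], [-0.0329, 0.0125, -0.0004], [-0.0336, 0.0106, -0.0004], [-0.0341, 0.0088, -0.0005], [-0.0346, 0.0068, -0.0004], [-0.0349, 0.0049, -0.0005], [-0.028, 0.0024, -0.0004], [-0.0176, 0.0007, -0.0002], [-0.0106, 0.0001, -0.0001]]
[[0.0, 0.0, -1.0], [0.0, 0.0, -2.2], [0.0, 0.0, -3.2], [0.0, 0.0, -3.2], [0.0, 0.0, -3.1], [0.0, 0.0, -3.2], [0.0, 0.1, -3.2], [0.0, -0.0, -3.2], [0.1, -0.0, -3.2], [-0.0, -0.0, -3.2], [-0.0, -0.0, -3.1], [-0.0, 0.0, -2.6], [-0.0, 0.0, -1.6], [-0.0, 0.0, -0.9]]
14 end [ 0.451 -0.219  0.4  ] [ 1.    -0.001 -0.   ]
```

Emit:
play_rows --translation '[[-0.0085, 0.0063, 0], [-0.02, 0.0144, 0], [-0.0294, 0.0194, 0], [-0.0304, 0.0178, 0], [-0.0313, 0.016, 0], [-0.0322, 0.0143, 0], [-0.033, 0.0125, 0], [-0.0336, 0.0106, 0], [-0.034, 0.0088, 0], [-0.0346, 0.0068, 0], [-0.035, 0.005, 0], [-0.028, 0.0024, 0], [-0.0176, 0.0007, 0], [-0.0106, 0, 0], [0, 0, 0], [0, 0, 0], [0, 0, 0]]' --delta_rot '[[0, 0, -1], [0, 0, -2.2], [0, 0, -3.2], [0, 0, -3.2], [0, 0, -3.1], [0, 0, -3.2], [0, 0, -3.2], [0, 0, -3.2], [0, 0, -3.2], [0, 0, -3.2], [0, 0, -3.1], [0, 0, -2.6], [0, 0, -1.6], [0, 0, -0.7], [0, 0, 0], [0, 0, 0], [0, 0, 0]]' --grip '[0.4, 0.4, 0.4, 0.4, 0.4, 0.4, 0.4, 0.4, 0.4, 0.4, 0.4, 0.4, 0.4, 0.4, 0.4, 0.4, 0.4]'

```text
clock: 31.58
tool_pos: [0.4513, -0.2183, 0.3948]
eef_rot: [0.708, 0.706, -0.001, 0.001]
contact_force: [0.7, 1.2, -3.1]
opening: 0.751
finger_force: 17.9
```

```bash
python3 - <<'E'
from plan import *
st()
r.snapshot('wrist'); look('wrist',['rack_mid','dish','oven_door'])
for k in r.silhouettes('wrist','rack_mid')[:1]:
    m=k['pixels'].astype(np.uint8); cc=max(cv2.findContours(m,0,2)[0],key=cv2.contourArea); print(k['confidence'],cv2.minAreaRect(np.array([ray('wrist',p[0],.141)[:2]*1000 for p in cc],np.float32)),cv2.boundingRect(cc))
r.snapshot('scene'); look('scene',['rack_mid','dish'])
E
```

```text
t 31.57 p [ 0.4513 -0.2183  0.3948] rot [[0.004, 1.0, -0.0], [1.0, -0.004, -0.003], [-0.003, -0.0, -1.0]] F [ 0.7  1.2 -3.1] op 0.751 ff 17.87561398438413 q [ 0.3   0.41  0.08  1.81 -0.04  0.92  0.4 ]
wrist rack_mid [ 0.4509 -0.1829  0.142 ] 0.75
wrist dish [ 0.4519 -0.2018  0.3555] 0.74
wrist oven_door [ 0.4561 -0.1881  0.0843] 0.64
wrist oven_door [ 0.4538 -0.1823  0.1458] 0.22
0.78 ((511.6793212890625, -191.25962829589844), (21.636850357055664, 70.61800384521484), 5.08700704574585) (326, 125, 21, 68)
scene rack_mid [ 0.4115 -0.247   0.141 ] 0.62
```

Emit:
play_rows --translation '[[0, 0, 0.02], [0, 0, 0.04], [0, 0, 0.04], [0, 0, 0.035], [0, 0, 0.02], [0, 0, 0.01], [0, 0, 0.006], [0, 0, 0.003], [0, 0, 0], [0, 0, 0]]' --delta_rot '[[0, 0, 0], [0, 0, 0], [0, 0, 0], [0, 0, 0], [0, 0, 0], [0, 0, 0], [0, 0, 0], [0, 0, 0], [0, 0, 0], [0, 0, 0]]' --grip '[0.4, 0.4, 0.4, 0.4, 0.4, 0.4, 0.4, 0.4, 0.4, 0.4]'

```text
clock: 33.22
tool_pos: [0.4515, -0.22, 0.2213]
eef_rot: [0.709, 0.705, -0.001, 0.002]
contact_force: [-0.9, 0.5, -2.5]
opening: 0.748
finger_force: 17.9
```

Emit:
play_rows --translation '[[0, 0, 0.0015], [0, 0, 0.001], [0, 0, 0.001], [0, 0, 0]]' --delta_rot '[[0, 0, 0], [0, 0, 0], [0, 0, 0], [0, 0, 0]]' --grip '[0.4, 0.4, 0.4, 0.4]'

```text
clock: 33.72
tool_pos: [0.4512, -0.2199, 0.2173]
eef_rot: [0.709, 0.705, -0.001, 0.001]
contact_force: [-0.2, 0.9, -3.0]
opening: 0.752
finger_force: 17.9
```

Emit:
play_rows --translation '[[0, 0, 0.001], [0, 0, 0.001], [0, 0, 0]]' --delta_rot '[[0, 0, 0], [0, 0, 0], [0, 0, 0]]' --grip '[0.4, 0.4, 0.4]'

```text
clock: 34.1
tool_pos: [0.4512, -0.2199, 0.2153]
eef_rot: [0.709, 0.705, -0.001, 0.001]
contact_force: [0.5, -0.3, -3.0]
opening: 0.746
finger_force: 17.9
```

Emit:
play_rows --translation '[[0, 0, 0.001], [0, 0, 0.001], [0, 0, 0]]' --delta_rot '[[0, 0, 0], [0, 0, 0], [0, 0, 0]]' --grip '[0.4, 0.4, 0.4]'

```text
clock: 34.48
tool_pos: [0.4513, -0.22, 0.2136]
eef_rot: [0.709, 0.705, -0.001, 0.001]
contact_force: [-1.2, -0.4, 1.5]
opening: 0.75
finger_force: 17.9
```

Emit:
play_rows --translation '[[0, 0, 0], [0, 0, 0], [0, 0, 0], [0, 0, 0], [0, 0, -0.01], [0, 0, -0.025], [0, 0, -0.05], [0, 0, -0.05], [0, 0, -0.05], [0, 0, 0], [0, 0, 0]]' --delta_rot '[[0, 0, 0], [0, 0, 0], [0, 0, 0], [0, 0, 0], [0, 0, 0], [0, 0, 0], [0, 0, 0], [0, 0, 0], [0, 0, 0], [0, 0, 0], [0, 0, 0]]' --grip '[0.54, 0.6, 0.7, 0.75, 0.75, 0.75, 0.75, 0.75, 0.75, 0.75, 0.75]'

```text
clock: 35.85
tool_pos: [0.4507, -0.219, 0.3982]
eef_rot: [0.709, 0.705, -0.001, 0.001]
contact_force: [-0.9, -0.1, -0.1]
opening: 0.877
finger_force: 0.0
```

```bash
python3 - <<'E'
from plan import *
st()
r.snapshot('wrist'); look('wrist',['rack_mid','dish','garlic_mid','door_handle'])
for k in r.silhouettes('wrist','dish')[:1]:
    m=k['pixels'].astype(np.uint8); cc=max(cv2.findContours(m,0,2)[0],key=cv2.contourArea); print(k['confidence'],cv2.minAreaRect(np.array([ray('wrist',p[0],.185)[:2]*1000 for p in cc],np.float32)))
r.snapshot('scene'); look('scene',['dish','garlic_mid','oven_door'])
plan([.451,-.43,.30],90,10)
E
```

```text
t 35.85 p [ 0.4507 -0.219   0.3982] rot [[0.005, 1.0, -0.0], [1.0, -0.005, -0.003], [-0.003, -0.0, -1.0]] F [-0.9 -0.1 -0.1] op 0.877 ff 0.0 q [ 0.3   0.4   0.09  1.81 -0.04  0.93  0.4 ]
wrist rack_mid [ 0.4643 -0.19    0.1425] 0.95
wrist dish [ 0.4567 -0.223   0.1609] 0.81
wrist dish [ 0.4519 -0.1222  0.2227] 0.69
wrist garlic_mid [ 0.4506 -0.2142  0.1845] 0.97
wrist door_handle [ 0.4557 -0.2041  0.0809] 0.69
0.8 ((452.1876525878906, -215.381103515625), (67.3660659790039, 97.33003997802734), 1.6112914085388184)
scene dish [ 0.4491 -0.251   0.1694] 0.71
scene dish [ 0.3999 -0.2764  0.0777] 0.34
scene oven_door [ 0.3984 -0.2785  0.0781] 0.6
[[-0.021, 0.0001, 0.0099], [-0.0208, -0.0032, 0.0099], [-0.0201, -0.0065, 0.0098], [-0.0187, -0.0095, 0.0099], [-0.0171, -0.0123, 0.0098], [-0.0149, -0.0149, 0.0099], [-0.0124, -0.017, 0.0098], [-0.0096, -0.0187, 0.0098], [-0.0065, -0.0201, 0.0099], [-0.0033, -0.0208, 0.0098]]
[[-0.0, 0.0, -9.0], [-0.0, 0.0, -9.1], [-0.1, 0.0, -9.0], [0.0, 0.0, -9.0], [-0.0, 0.1, -9.0], [-0.0, -0.0, -9.1], [-0.0, -0.0, -9.0], [-0.0, -0.0, -9.0], [-0.1, 0.0, -9.1], [0.0, 0.0, -9.0]]
10 end [ 0.451 -0.43   0.3  ] [-0.  1.  0.]
```

Emit:
play_rows --translation '[[-0.021, 0, 0.005], [-0.021, -0.0032, 0.005], [-0.02, -0.0065, 0.01], [-0.0187, -0.0095, 0.01], [-0.017, -0.0123, 0.01], [-0.015, -0.015, 0.01], [-0.0124, -0.017, 0.01], [-0.0096, -0.0187, 0.01], [-0.0065, -0.02, 0.01], [-0.0033, -0.021, 0.01], [0, 0, 0], [0, 0, 0], [0, 0, 0], [0, 0, 0], [0, 0, 0]]' --delta_rot '[[0, 0, -9], [0, 0, -9], [0, 0, -9], [0, 0, -9], [0, 0, -9], [0, 0, -9], [0, 0, -9], [0, 0, -9], [0, 0, -9], [0, 0, -9.2], [-9, 0, 0], [-10, 0, 0], [-9, 0, 0], [0, 0, 0], [0, 0, 0]]' --grip '[0, -0.3, -0.3, -0.3, -0.3, -0.3, -0.3, -0.3, -0.3, -0.3, -0.3, -0.3, -0.3, -0.3, -0.3]'

```text
clock: 38.22
tool_pos: [0.4508, -0.4296, 0.3092]
eef_rot: [0.0, 0.971, 0.239, 0.0]
contact_force: [-0.4, 0.7, -0.7]
opening: 0.353
finger_force: 0.0
```

```bash
python3 - <<'E'
from h import *
s=st(); m=R.from_quat(s['eef_rot']).as_matrix(); p=np.array(s['tool_pos'])
bar=np.array([.4515,-.3437,.0655]); print('to grasp, tool axes',np.round(m.T@(bar-.045*m[:,2]-p),4))
r.snapshot('wrist'); look('wrist',['door_handle','oven_door'])
E
```

```text
t 38.23 p [ 0.4508 -0.4296  0.3092] rot [[-1.0, 0.0, 0.001], [0.001, 0.885, 0.465], [-0.0, 0.465, -0.885]] F [-0.4  0.7 -0.7] op 0.353 ff 0.0 q [ 1.05  0.87 -0.49  1.28 -0.01  1.36  2.23]
to grasp, tool axes [-0.0006 -0.0373  0.2107]
wrist door_handle [ 0.4305 -0.2548  0.0798] 0.73
wrist oven_door [ 0.4309 -0.253   0.0824] 0.67
```

Emit:
play_rows --translation '[[0, -0.0187, 0.01], [0, -0.0186, 0.03], [0, 0, 0.04], [0, 0, 0.04], [0, 0, 0.035], [0, 0, 0.025], [0, 0, 0.02], [0, 0, 0.01], [0, 0, 0], [0, 0, 0]]' --delta_rot '[[0, 0, 0], [0, 0, 0], [0, 0, 0], [0, 0, 0], [0, 0, 0], [0, 0, 0], [0, 0, 0], [0, 0, 0], [0, 0, 0], [0, 0, 0]]' --grip '[-0.3, -0.3, -0.3, -0.3, -0.3, -0.3, -0.3, -0.3, -0.3, -0.3]'

```text
clock: 39.62
tool_pos: [0.4508, -0.3662, 0.1063]
eef_rot: [0.001, 0.971, 0.24, 0.001]
contact_force: [-0.6, 0.7, 0.7]
opening: 0.352
finger_force: 0.0
```

Emit:
play_rows --translation '[[0, 0, 0], [0, 0, 0], [0, 0, 0], [0, 0, 0], [0, 0, 0]]' --delta_rot '[[0, 0, 0], [0, 0, 0], [0, 0, 0], [0, 0, 0], [0, 0, 0]]' --grip '[-0.6, -0.9, -0.9, -0.9, -0.9]' --squeeze 15

```text
clock: 40.25
tool_pos: [0.4506, -0.3653, 0.1064]
eef_rot: [0.001, 0.971, 0.24, 0.0]
contact_force: [0.4, 0.4, 4.6]
opening: 0.102
finger_force: 14.9
```

```bash
python3 door.py -0.1555 0.083 90,88,85,81,77,73,69,65,61,57,53,49,45,41,37,33 28,28,28,28,27,25,24,22,20,18,16,14,12,10,9,8 | sed 's/np.float64(\([-0-9.]*\))/\1/g'; python3 -c "from h import *;st()"
```

```text
[0, 0.0027, -0.0061] [-0.0, 0, 0]
[0, 0.0044, -0.009] [-0.0, 0, 0]
[0, 0.0066, -0.0116] [-0.0, 0, 0]
[0, 0.0082, -0.0111] [1.0, 0, 0]
[0, 0.0095, -0.0107] [2.0, 0, 0]
[0, 0.0091, -0.0104] [1.0, 0, 0]
[0, 0.0104, -0.0099] [2.0, 0, 0]
[0, 0.0108, -0.0096] [2.0, 0, 0]
[0, 0.0111, -0.0093] [2.0, 0, 0]
[0, 0.0114, -0.009] [2.0, 0, 0]
[0, 0.0117, -0.0086] [2.0, 0, 0]
[0, 0.012, -0.0082] [2.0, 0, 0]
[0, 0.0123, -0.0079] [2.0, 0, 0]
[0, 0.0118, -0.0075] [1.0, 0, 0]
[0, 0.0122, -0.0069] [1.0, 0, 0]
[-0.36662622  0.10473264] [-0.28034028  0.27710597]
t 40.25 p [ 0.4506 -0.3653  0.1064] rot [[-1.0, 0.001, 0.001], [0.002, 0.884, 0.467], [-0.0, 0.467, -0.884]] F [0.4 0.4 4.6] op 0.102 ff 14.943570792675018 q [ 1.    1.07 -0.47  1.55  0.05  0.9   2.22]
```

Emit:
play_rows --translation '[[0, 0.0027, -0.006], [0, 0.0044, -0.009], [0, 0.0066, -0.0116], [0, 0.0082, -0.011], [0, 0.0095, -0.0107], [0, 0.009, -0.0104], [0, 0.0104, -0.0099], [0, 0.0108, -0.0096], [0, 0.011, -0.0093], [0, 0, 0]]' --delta_rot '[[0, 0, 0], [0, 0, 0], [0, 0, 0], [1, 0, 0], [2, 0, 0], [1, 0, 0], [2, 0, 0], [2, 0, 0], [2, 0, 0], [0, 0, 0]]' --grip '[-0.9, -0.9, -0.9, -0.9, -0.9, -0.9, -0.9, -0.9, -0.9, -0.9]'

```text
clock: 41.5
tool_pos: [0.4504, -0.3373, 0.2173]
eef_rot: [0.0, 0.988, 0.152, 0.0]
contact_force: [0.0, -5.5, 1.8]
opening: 0.102
finger_force: 15.0
```

```bash
python3 - <<'E'
from h import *
s=st(); m=R.from_quat(s['eef_rot']).as_matrix(); b=np.array(s['tool_pos'])+.045*m[:,2]; print(b, 'th',np.degrees(np.arctan2(.19,.018)-np.arctan2(b[2]-.083,-(b[1]+.1555))), np.hypot(b[2]-.083,b[1]+.1555))
r.snapshot('scene'); look('scene',['dish','garlic_mid','rack_mid'])
E
```

```text
t 41.5 p [ 0.4504 -0.3373  0.2173] rot [[-1.0, 0.001, 0.001], [0.001, 0.954, 0.301], [-0.001, 0.301, -0.954]] F [ 0.  -5.5  1.8] op 0.102 ff 15.002928947797045 q [ 0.91  0.82 -0.43  1.68  0.07  0.86  2.1 ]
[ 0.45049279 -0.32373905  0.17438183] th 56.07879829803973 0.19145499714339717
scene dish [ 0.4638 -0.1932  0.1718] 0.8
scene garlic_mid [ 0.4409 -0.1694  0.1823] 0.77
scene rack_mid [ 0.4114 -0.1856  0.1425] 0.47
scene rack_mid [ 0.4615 -0.1937  0.1742] 0.32
```

```bash
python3 door.py -0.1555 0.083 56,52,48,44,40,36,32,28,24,20,16,13,10,7.5,5,3,1.5,0.5 17.5,15.5,13.5,11.5,9.5,7.5,5.5,3.5,2,1,0,0,0,0,0,0,0,0 | sed 's/np.float64(\([-0-9.]*\))/\1/g'
```

```text
[0, 0.0115, -0.0089] [2.0, 0, 0]
[0, 0.0118, -0.0085] [2.0, 0, 0]
[0, 0.0121, -0.0082] [2.0, 0, 0]
[0, 0.0124, -0.0078] [2.0, 0, 0]
[0, 0.0126, -0.0074] [2.0, 0, 0]
[0, 0.0129, -0.007] [2.0, 0, 0]
[0, 0.0131, -0.0066] [2.0, 0, 0]
[0, 0.0129, -0.0062] [1.5, 0, 0]
[0, 0.0128, -0.0057] [1.0, 0, 0]
[0, 0.0131, -0.0051] [1.0, 0, 0]
[0, 0.0094, -0.0034] [-0.0, 0, 0]
[0, 0.0096, -0.0029] [-0.0, 0, 0]
[0, 0.0081, -0.002] [-0.0, 0, 0]
[0, 0.0082, -0.0017] [-0.0, 0, 0]
[0, 0.0066, -0.0011] [-0.0, 0, 0]
[0, 0.005, -0.0007] [-0.0, 0, 0]
[0, 0.0033, -0.0004] [-0.0, 0, 0]
[-0.33661437  0.21724124] [-0.17515736  0.31783569]
```

Emit:
play_rows --translation '[[0, 0.0115, -0.0089], [0, 0.0118, -0.0085], [0, 0.012, -0.0082], [0, 0.0124, -0.0078], [0, 0.0126, -0.0074], [0, 0.0129, -0.007], [0, 0.013, -0.0066], [0, 0.0129, -0.0062], [0, 0.0128, -0.0057], [0, 0.013, -0.005], [0, 0.0094, -0.0034], [0, 0.0096, -0.0029], [0, 0.008, -0.002], [0, 0, 0], [0, 0, 0]]' --delta_rot '[[2, 0, 0], [2, 0, 0], [2, 0, 0], [2, 0, 0], [2, 0, 0], [2, 0, 0], [2, 0, 0], [1.5, 0, 0], [1, 0, 0], [1, 0, 0], [0, 0, 0], [0, 0, 0], [0, 0, 0], [0, 0, 0], [0, 0, 0]]' --grip '[-0.9, -0.9, -0.9, -0.9, -0.9, -0.9, -0.9, -0.9, -0.9, -0.9, -0.9, -0.9, -0.9, -0.9, -0.9]'

```text
clock: 43.58
tool_pos: [0.4498, -0.2001, 0.3154]
eef_rot: [0.001, 1.0, 0.001, 0.0]
contact_force: [-4.7, -4.8, 19.6]
opening: 0.107
finger_force: 15.3
```

Emit:
play_rows --translation '[[0, 0.005, -0.003], [0, 0.007, -0.002], [0, 0.006, -0.001], [0, 0.004, 0], [0, 0, 0], [0, 0, 0]]' --delta_rot '[[0, 0, 0], [0, 0, 0], [0, 0, 0], [0, 0, 0], [0, 0, 0], [0, 0, 0]]' --grip '[-0.9, -0.9, -0.9, -0.9, -0.9, -0.9]'

```text
clock: 44.32
tool_pos: [0.4497, -0.1762, 0.3194]
eef_rot: [0.0, 1.0, 0.003, -0.001]
contact_force: [-5.0, -0.1, 12.4]
opening: 0.103
finger_force: 15.0
```

Emit:
play_rows --translation '[[0, 0.0015, -0.001], [0, 0.0015, 0], [0, 0, 0], [0, 0, 0]]' --delta_rot '[[0, 0, 0], [0, 0, 0], [0, 0, 0], [0, 0, 0]]' --grip '[-0.9, -0.9, -0.9, -0.9]'

```text
clock: 44.82
tool_pos: [0.4497, -0.1735, 0.3198]
eef_rot: [0.001, 1.0, 0.003, -0.001]
contact_force: [-4.0, -0.6, 7.8]
opening: 0.106
finger_force: 15.0
```

Emit:
play_rows --translation '[[0, 0.001, 0], [0, 0.001, 0], [0, 0, 0]]' --delta_rot '[[0, 0, 0], [0, 0, 0], [0, 0, 0]]' --grip '[-0.9, -0.9, -0.9]'

```text
clock: 45.2
tool_pos: [0.4497, -0.1716, 0.3199]
eef_rot: [0.001, 1.0, 0.003, -0.001]
contact_force: [-2.9, -1.7, 8.1]
opening: 0.104
finger_force: 15.0
```

Emit:
play_rows --translation '[[0, 0.001, 0], [0, 0.001, 0], [0, 0.001, 0], [0, 0, 0]]' --delta_rot '[[0, 0, 0], [0, 0, 0], [0, 0, 0], [0, 0, 0]]' --grip '[-0.9, -0.9, -0.9, -0.9]'

```text
clock: 45.7
tool_pos: [0.4497, -0.1713, 0.32]
eef_rot: [0.002, 1.0, 0.001, -0.001]
contact_force: [-3.6, -8.6, 7.4]
opening: 0.106
finger_force: 15.0
```

Emit:
play_rows --translation '[[0, 0, 0], [0, 0, 0], [0, 0, 0], [0, 0, 0], [0, 0, 0], [0, 0, -0.02], [0, 0, -0.04], [0, 0, -0.05], [0, 0, -0.04], [0, 0, 0], [0, 0, 0]]' --delta_rot '[[0, 0, 0], [0, 0, 0], [0, 0, 0], [0, 0, 0], [0, 0, 0], [0, 0, 0], [0, 0, 0], [0, 0, 0], [0, 0, 0], [0, 0, 0], [0, 0, 0]]' --grip '[-0.6, -0.2, 0.2, 0.6, 0.6, 0.6, 0.6, 0.6, 0.6, 0.6, 0.6]'

```text
clock: 47.08
tool_pos: [0.4503, -0.1701, 0.4689]
eef_rot: [0.001, 1.0, 0.003, -0.001]
contact_force: [0.9, -0.4, -0.3]
opening: 0.801
finger_force: 0.0
```

```bash
python3 - <<'E'
from h import *
st(); im=r.snapshot('wrist'); a=cv2.imread('pics/w4.png')
look('wrist',['door_handle','oven_door','honey_jar','dish'])
# bar column profile at row 220 vs first picture, via bright strip columns
for n,i in (('before',a),('now',im)):
    g=cv2.cvtColor(i,cv2.COLOR_BGR2GRAY)[215:228,255:320].mean(0); print(n,np.round(g).astype(int).tolist())
r.snapshot('scene'); look('scene',['oven_door','honey_jar','salt_shaker','spice_jar','dish'])
E
```

```text
t 47.08 p [ 0.4503 -0.1701  0.4689] rot [[-1.0, 0.002, -0.001], [0.002, 1.0, 0.006], [0.001, 0.006, -1.0]] F [ 0.9 -0.4 -0.3] op 0.801 ff 0.0 q [ 0.49  0.32 -0.32  1.71  0.1   1.13  1.72]
wrist oven_door [ 0.4444 -0.1631  0.2131] 0.81
wrist honey_jar [ 0.5989 -0.2932  0.038 ] 0.82
wrist honey_jar [ 0.4353 -0.0613  0.2201] 0.45
wrist dish [ 0.4433 -0.166   0.2135] 0.7
before [178, 178, 179, 179, 179, 178, 179, 179, 179, 179, 178, 178, 178, 178, 179, 180, 180, 180, 180, 178, 167, 151, 156, 166, 175, 186, 192, 185, 173, 162, 147, 121, 74, 35, 29, 43, 58, 60, 58, 57, 55, 54, 52, 49, 44, 57, 103, 148, 172, 185, 192, 192, 191, 191, 192, 193, 193, 193, 195, 195, 194, 194, 194, 194, 193]
now [179, 179, 179, 179, 179, 179, 179, 179, 179, 179, 179, 179, 179, 180, 181, 179, 169, 153, 156, 166, 177, 188, 191, 182, 170, 159, 143, 120, 91, 50, 30, 42, 57, 60, 59, 58, 56, 55, 53, 50, 47, 66, 115, 159, 181, 192, 194, 193, 193, 193, 194, 194, 195, 197, 197, 196, 195, 196, 196, 194, 192, 191, 189, 189, 189]
scene salt_shaker [0.4722 0.3043 0.0567] 0.47
scene spice_jar [0.4069 0.352  0.0922] 0.53
```

```bash
python3 -c "from plant import r; print(r.finish_job())"
```

```text
the job is handed in; nothing more can be done
None
```

I moved the salt shaker clear of the door to the left of the oven, set the dish on the rack and shut the door; the job was handed in at about 47 s. Camera checks afterwards put the door bar back where it started and showed no sign of a fallen jar, but I couldn't see the dish again once the door was shut.

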